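# Unstack the fired ware onto its glaze boards

### The arm

A 6-joint arm with a two-finger parallel gripper is mounted at the origin on the work surface. World frame = base frame: x ahead of the robot, y to its left, z up, the work surface at z = 0. Lengths are in m, angles in rad, forces in N, time in s.
With the tool pointing down it reaches from about 0.3 to 0.75 m from the base axis. Payload 8.5 kg.
Tool frame: the origin (TCP) lies at the very end of the fingers, on their centre line; the grasp point (between the pads) lies arm.hold_point_z behind it (arm.hold_point_z is the distance from the TCP to the grasp point, in m); y points along the fingers, x is the direction in which the jaws open and shut, and the axes are right-handed (so a half turn about y gives the same grasp; the last joint's range is limited). The gripper opens to 85 mm and grips with 20 to 120 N. Pads are 22 mm wide; open, the fingers measure 114 mm over their backs; the gripper's body (76 mm by 85 mm) begins 54 mm behind the grasp point. The pads swing forward as they close: fully open they stand 13 mm farther back than shut.
Start: joints at [-1.411, 0.381, 1.297, -0, 1.464, -0.215], TCP at [0.201, -0.512, 0.231] pointing down, gripper open.
Joint ranges: [-3.11, 3.11], [-0.89, 2.33], [0.22, 2.48], [-1.42, 4.56], [0.17, 2.85], [-2.88, 2.88]. Speed limits (rad/s): [2.39, 2.39, 3.14, 3.14, 3.14, 3.14].

### API

Orientations are given as a 3x3 rotation matrix whose columns are the frame's x, y, z axes.
In Python, from workcell import arm gives the robot as it stands. Calls block until the motion is done:
- arm.move_pose(position, orientation): joint-space move of the TCP to a pose.
- arm.move_straight(position, speed=0.15, ori=None): straight line of the TCP; ori=None keeps the orientation; speed is the mean speed in m/s.
- arm.set_joints(angles): joint-space move.
- arm.command_gripper(opening): opening from 0.0 (shut) to 1.0 (fully open); the grip force is fixed at half the most; returns when the fingers have stopped.
- arm.pause(seconds).
- arm.solve_ik(position, orientation): joint angles nearest the present ones, or None.
- arm.get_state(): the state.
- arm.grab_frame(name): name is "scene" or "side" or "wrist"; returns a dict with "image" (480x640x3 uint8, blue, green, red), "fov_y" (degrees; the focal length in pixels is half the picture's height over the tangent of half this angle, whatever the lens; pixels are square), "cx", "cy" (the principal point, pixels), "k1" (the pictures are not rectified: a ray, as slopes to the right and down, at radius r is drawn at 1 + k1 r^2 times it, then the intrinsics apply), "camera_from_world" (4x4, takes a point from world to camera coordinates). Camera axes: x right, y up, looking along -z (the intrinsics and any distortion apply to the point x, -y, -z); pixel columns grow to the right and rows downward; lengths in m; the calibration is good to about 2 mm. A picture is of the moment at which its call begins. There is no depth.
A pose or a line that the arm cannot do raises arm.PlanningError and nothing moves.
- arm.close_job(): hands the job in, once; it reports no verdict.
The state is a dict: "t": time; "qpos": joint angles; "dq": joint speeds; "effort": joint torques, N m; "eef_pos": TCP position; "ee_rot": TCP orientation; "ft_force": force on the tool from outside, world axes, zero at the start; "wrist_torque": the same for the moment, N m; "finger_gap": opening from 0.0 (shut) to 1.0 (fully open).
Only numpy, scipy, OpenCV 4.12 (cv2) and the standard library are available. Lean on these libraries where they do the work, as an engineer would, in place of code of your own. Each camera call takes 0.05 s, during which the arm holds its last target. There are 200 camera calls.

### The job

A stack of fired pots stands among the ware boards: take it apart from the top down, one piece at a time, and set each piece upright and centred on the board whose stripes match its glaze: the yellow cup, then the green jar, then the blue box, then the white slab, with the box and the slab lying lengthwise along their boards. Set every piece down without dropping it and let go of it before taking the next; the red-striped board has no piece in this stack. Leave the unfired clay cup standing between the boards where it is.

Things in the scene. Friction and masses are not known exactly. Their poses are not given: they have to be found in the camera images.
- cup: Yellow-glazed small stoneware cup without handle, open at the top: 33 to 34 mm in diameter, 36 mm high, wall 3.5 mm, about 50 g. At the start on top of the stack, standing on the jar (base 92 mm above the table). Origin: centre of its underside. Loose; z up when upright.
- jar: Green-glazed round jar with its flat lid on (one solid piece): 48 mm in diameter, 36 mm high, about 100 g. Third from below in the stack, standing on the box (base at 56 mm), carrying the cup. Origin: centre of its underside. Loose; z up when upright.
- box: Blue-glazed rectangular box with its flat lid on (one solid piece): 84 x 50 x 34 mm (x, y, z), about 190 g. Second from below, lying on the slab (base at 22 mm), carrying the jar; turned by up to 0.25 rad against the slab. Origin: centre of its underside; x along its length. Loose; z up when upright.
- slab: White-glazed flat serving slab: 112 x 60 x 22 mm (x, y, z), about 280 g, flat solid top. Bottom of the stack, lying on the table. Origin: centre of its underside; x along its length. Loose; z up when upright.
- board_yellow: Fixed slate-grey ware board, 130 x 100 x 8 mm, lying flat on the table, with a yellow stripe (12 mm wide) along each of its two long edges. Origin: centre of its underside, on the table; the top face, where ware stands, is 8 mm above. x along the 130 mm side, y along the 100 mm side, z up.
- board_green: Fixed slate-grey ware board, 130 x 100 x 8 mm, lying flat on the table, with a green stripe (12 mm wide) along each of its two long edges. Origin: centre of its underside, on the table; the top face, where ware stands, is 8 mm above. x along the 130 mm side, y along the 100 mm side, z up.
- board_blue: Fixed slate-grey ware board, 130 x 100 x 8 mm, lying flat on the table, with a blue stripe (12 mm wide) along each of its two long edges. Origin: centre of its underside, on the table; the top face, where ware stands, is 8 mm above. x along the 130 mm side, y along the 100 mm side, z up.
- board_white: Fixed slate-grey ware board, 130 x 100 x 8 mm, lying flat on the table, with a white stripe (12 mm wide) along each of its two long edges. Origin: centre of its underside, on the table; the top face, where ware stands, is 8 mm above. x along the 130 mm side, y along the 100 mm side, z up.
- board_red: Fixed slate-grey ware board, 130 x 100 x 8 mm, lying flat on the table, with a red stripe (12 mm wide) along each of its two long edges. Origin: centre of its underside, on the table; the top face, where ware stands, is 8 mm above. x along the 130 mm side, y along the 100 mm side, z up. No ware of the stack belongs to it.
- raw_cup: Unfired, fragile beige-grey clay cup standing on the table between the boards: up to 52 mm in diameter, 55 mm high, about 160 g, loose; an upright bystander to leave untouched. Origin: centre of its underside. (Other loose small things between the boards, a steel ring cutter 50 mm across and 28 mm high, a 35 mm high clay post and a flat wooden rib, are lower than it.)

How it is judged:
On the way, in this order (a step that is already met when the one before it is completed fails the run):
1. the cup stands centred on the yellow-striped board, let go and at rest (horizontal distance between cup and board_yellow below 0.015 m and z of cup in the frame of board_yellow between 0.005 and 0.012 m and angle between cup's own z axis and vertical below 0.1 rad and linear speed of cup below 0.03 m/s and angular speed of cup below 0.3 rad/s and contact force between the fingers and cup below 0.1 N), for 0.2 s.
2. the jar stands centred on the green-striped board, let go and at rest (horizontal distance between jar and board_green below 0.015 m and z of jar in the frame of board_green between 0.005 and 0.012 m and angle between jar's own z axis and vertical below 0.1 rad and linear speed of jar below 0.03 m/s and angular speed of jar below 0.3 rad/s and contact force between the fingers and jar below 0.1 N), for 0.2 s.
3. the box stands centred on the blue-striped board, let go and at rest (horizontal distance between box and board_blue below 0.015 m and z of box in the frame of board_blue between 0.005 and 0.012 m and angle between box's own z axis and vertical below 0.1 rad and angle between the x axis of box and the x axis of board_blue, either way round below 0.25 rad and linear speed of box below 0.03 m/s and angular speed of box below 0.3 rad/s and contact force between the fingers and box below 0.1 N), for 0.2 s.
4. the white slab stands centred on the white-striped board, let go and at rest (horizontal distance between slab and board_white below 0.015 m and z of slab in the frame of board_white between 0.005 and 0.012 m and angle between slab's own z axis and vertical below 0.1 rad and angle between the x axis of slab and the x axis of board_white, either way round below 0.25 rad and linear speed of slab below 0.03 m/s and angular speed of slab below 0.3 rad/s and contact force between the fingers and slab below 0.1 N), for 0.2 s.
At the end, for the whole second after the job is handed in: Each of the four pieces stands upright (0.1 rad) on the board of its colour, centre within 15 mm of the board's, released and at rest; box and slab lie along their boards within 0.25 rad, either way round. The unfired cup is within 15 mm of its start (all of step 1 and all of step 2 and all of step 3 and all of step 4 and distance of raw_cup from where it was at the start of the episode below 0.015 m); the robot touches nothing.
It fails at once if the unfired clay cup is pushed more than 15 mm or tipped (distance of raw_cup from where it was at the start of the episode above 0.015 m or angle between raw_cup's own z axis and vertical above 0.3 rad).
It fails at once if a piece of ware is dropped (falls freely about 20 mm or more, faster than 0.6 m/s and out of the fingers) ((linear speed of cup above 0.6 m/s and contact force between the fingers and cup below 0.05 N) or (linear speed of jar above 0.6 m/s and contact force between the fingers and jar below 0.05 N) or (linear speed of box above 0.6 m/s and contact force between the fingers and box below 0.05 N) or (linear speed of slab above 0.6 m/s and contact force between the fingers and slab below 0.05 N)).
It also fails if it takes over 128 s, if anything falls off the work surface, if the arm or the gripper's body presses on something with over 40 N, if the wrist force passes 120 N, or if a joint passes its speed limit or range.

## Working session

There is one attempt and no reset: what is moved stays moved. The work goes in short steps, each a Python script; the robot and the scene stay as the last script left them, time stands still between calls to the robot, and variables do not carry over. Pictures are saved under pics/ and viewed, about 12 in all and at most 16, crops included, and the job is handed in when it is done.

```bash
ls; mkdir -p pics
cat > h.py <<'E'
import numpy as np, cv2
from workcell import arm
def project(f,P):
    P=np.atleast_2d(P); c=(f["camera_from_world"]@np.c_[P,np.ones(len(P))].T).T
    s=np.c_[c[:,0]/-c[:,2],-c[:,1]/-c[:,2]]; r2=(s**2).sum(1,keepdims=True)
    F=240/np.tan(np.radians(f["fov_y"])/2)
    return s*(1+f["k1"]*r2)*F+[f["cx"],f["cy"]]
def cast(f,uv,z):
    F=240/np.tan(np.radians(f["fov_y"])/2)
    K=np.array([[F,0,f["cx"]],[0,F,f["cy"]],[0,0,1]])
    uv=np.atleast_2d(np.float64(uv))
    s=cv2.undistortPoints(uv.reshape(-1,1,2),K,np.array([f["k1"],0,0,0.])).reshape(-1,2)
    T=f["camera_from_world"];R=T[:3,:3];o=-R.T@T[:3,3]
    d=np.c_[s[:,0],-s[:,1],-np.ones(len(s))]@R
    return o+d*((z-o[2])/d[:,2])[:,None]
E
python3 - <<'E'
from h import *
import pickle
for n in ["scene","side","wrist"]:
    f=arm.grab_frame(n); pickle.dump(f,open(f"pics/{n}0.pkl","wb")); cv2.imwrite(f"pics/{n}0.png",f["image"])
    T=f["camera_from_world"]; print(n,f["fov_y"],f["k1"],(-T[:3,:3].T@T[:3,3]).round(3),(-T[2,:3]).round(2))
print(arm.hold_point_z,arm.get_state())
E
```

```text
pics
scene 49.60871288430567 -0.11358081239667112 [1.075 0.351 0.585] [-0.65 -0.44 -0.62]
side 49.69096115734247 0.04352263722709493 [0.358 0.67  0.749] [ 0.19 -0.7  -0.69]
wrist 64.84860068553121 -0.0508897854542013 [ 0.279 -0.482  0.373] [-0.3  -0.12 -0.95]
0.0187 {'t': 0.15, 'qpos': array([-1.41129339e+00,  3.81018342e-01,  1.29802987e+00, -2.66014242e-05,
        1.46357892e+00, -2.15274378e-01]), 'dq': array([-2.69964607e-04, -3.16219453e-03, -2.07746348e-03,  6.80016351e-04,
       -9.29579308e-05, -1.10768439e-04]), 'effort': array([ 3.62855688e-03, -4.48621702e+01, -2.31346214e+01, -6.11200153e-05,
        3.71761111e-03, -1.36084176e-05]), 'eef_pos': array([ 0.20130503, -0.51160258,  0.23088505]), 'ee_rot': array([[ 3.66067874e-01, -1.90416198e-04,  9.30588134e-01],
       [-9.30587599e-01,  1.01714425e-03,  3.66067871e-01],
       [-1.01624762e-03, -9.99999465e-01,  1.95144882e-04]]), 'ft_force': array([ 0.7657566 ,  0.09367828, -0.33182093]), 'wrist_torque': array([-0.05739175,  0.02039192, -0.00539733]), 'finger_gap': 0.9992864163374381}
```

View pics/scene0.png

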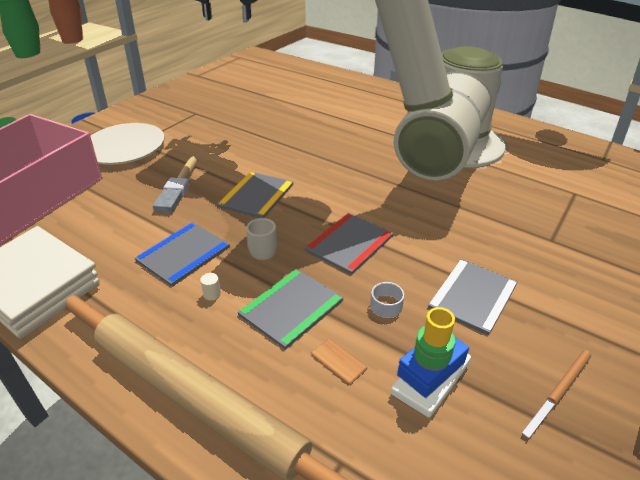

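View pics/side0.png

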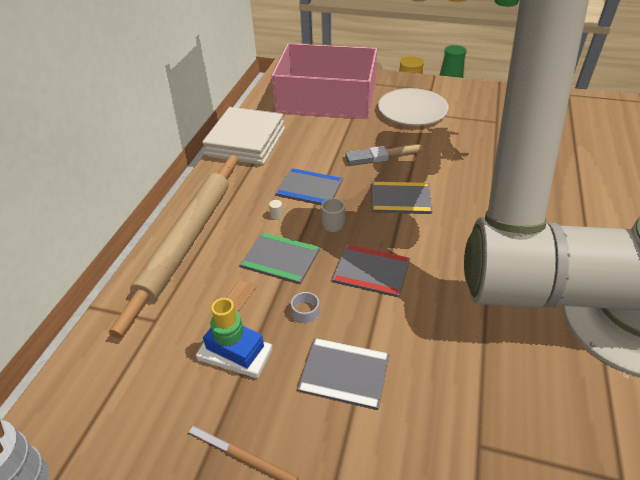

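```bash
cat > meas.py <<'E'
from h import *
HSV=dict(yellow=((20,120,90),(32,255,255)),green=((45,100,60),(80,255,255)),blue=((105,140,60),(125,255,255)),red=((0,170,110),(5,255,255)),white=((0,0,170),(179,40,255)))
def mask(f,c):
    lo,hi=HSV[c]; return cv2.inRange(cv2.cvtColor(f["image"],cv2.COLOR_BGR2HSV),lo,hi)
def blobs(f,c,amin=60):
    n,L,S,C=cv2.connectedComponentsWithStats(mask(f,c))
    return [(L==i,S[i],C[i]) for i in range(1,n) if S[i][4]>=amin]
def rect(P):
    (c,s,a)=cv2.minAreaRect((np.float32(P[:,:2])*1000)); 
    if s[0]<s[1]: s=s[::-1]; a+=90
    return np.r_[c]/1000,np.r_[s],(a+90)%180-90
def px(m): return np.argwhere(m)[:,::-1].astype(float)
E
python3 - <<'E'
from meas import *
import pickle
for n in ["scene","side"]:
    f=pickle.load(open(f"pics/{n}0.pkl","rb"))
    for c in HSV:
        print(n,c)
        for m,s,ce in blobs(f,c):
            if 130<ce[1]<420 and ce[0]>130: print("  ",s,ce.round(1),cast(f,ce,.008)[0,:2].round(3),[x.round(3) if not np.isscalar(x) else round(x,1) for x in rect(cast(f,px(m),.008))])
E
```

```text
scene yellow
   [219 172  36  32 209] [236.1 188. ] [ 0.455 -0.283] [array([ 0.45 , -0.284]), array([123.101,  11.336]), 11.5]
   [258 181  34  34 250] [274.6 197.3] [ 0.436 -0.199] [array([ 0.433, -0.199]), array([123.483,  13.678]), 11.3]
   [423 307  32  40 971] [438.4 326.4] [0.559 0.207] [array([0.558, 0.207]), array([78.526, 42.048]), 16.9]
scene green
   [240 270  60  44 429] [269.2 291.8] [ 0.644 -0.043] [array([ 0.641, -0.042]), array([121.732,  12.339]), -6.1]
   [281 295  60  49 494] [310.  319.3] [0.655 0.043] [array([0.651, 0.043]), array([122.059,  12.063]), -6.3]
   [415 326  40  43 901] [432.7 351.9] [0.606 0.22 ] [array([0.599, 0.218]), array([72.544, 53.84 ]), 15.3]
scene blue
   [138 223  57  36 265] [165.5 240.8] [ 0.652 -0.273] [array([ 0.65 , -0.273]), array([121.388,  11.365]), -3.8]
   [168 242  59  40 348] [196.9 261.4] [ 0.659 -0.187] [array([ 0.656, -0.187]), array([121.316,  12.06 ]), -4.2]
   [ 398  338   71   59 1577] [429.9 369.9] [0.637 0.231] [array([0.619, 0.226]), array([111.23 ,  64.189]), -13.4]
scene red
   [308 215  43  33 213] [328.3 231.2] [ 0
[... 2785 characters left out ...]
138]), array([161.233, 132.204]), -85.7]
   [ 552  225   88   53 3619] [597.6 251.3] [ 0.042 -0.16 ] [array([ 0.043, -0.162]), array([149.513, 139.996]), 8.6]
   [314 339  73  21 510] [350.7 348.7] [0.461 0.18 ] [array([0.462, 0.18 ]), array([123.297,  13.775]), 0.2]
   [241 342  31  35 385] [259.6 359.7] [0.602 0.238] [array([0.605, 0.233]), array([62.406, 32.894]), 80.3]
   [593 347  47  26 691] [621.5 357.1] [0.031 0.086] [array([0.039, 0.082]), array([67.669, 45.058]), -8.6]
   [196 352  29  13 110] [210.6 357.9] [0.682 0.254] [array([0.682, 0.252]), array([53.468, 11.196]), -4.1]
   [300 382  78  25 630] [338.5 394. ] [0.46  0.266] [array([0.461, 0.266]), array([123.015,  13.66 ]), 0.4]
```

```bash
cat >> h.py <<'E'
def R(a):  # jaw direction at angle a (rad), tool down
    c,s=np.cos(a),np.sin(a); return np.array([[c,0,-s],[s,0,c],[0,-1,0.]])
E
python3 - <<'E'
from meas import *
import pickle
for n in ["scene","side"]:
    f=pickle.load(open(f"pics/{n}0.pkl","rb"))
    for c,z in (("yellow",.110),("green",.074)):
        for m,s,ce in blobs(f,c):
            if s[4]>500 : print(n,c,cast(f,ce,z)[0,:2].round(4))
            # rim centre check: top of bbox
    uv={"scene":[(261,238)],"side":[(333,215)]}[n]
    print("raw",cast(f,uv,.0275)[0].round(3), "ring",cast(f,{"scene":(387,300),"side":(305,307)}[n],.014)[0].round(3))
p=np.array([.60,.19,.30])
for a in (0,np.pi/2,-np.pi/2):
    print(a,arm.solve_ik(p,R(a)))
arm.move_pose(p-[0,.03,0],R(np.pi/2))
f=arm.grab_frame("wrist");pickle.dump(f,open("pics/w1.pkl","wb"));cv2.imwrite("pics/w1.png",f["image"])
print(arm.get_state()["t"])
E
```

```text
scene yellow [0.6499 0.232 ]
scene green [ 0.1909 -1.5685]
scene green [0.6601 0.235 ]
raw [ 0.567 -0.123  0.027] ring [0.56  0.12  0.014]
side yellow [0.6522 0.2312]
side green [ 0.3856 -0.7915]
side green [0.6481 0.2406]
raw [ 0.568 -0.12   0.027] ring [0.559 0.118 0.014]
0 [ 1.18878197e-01  4.95713184e-01  9.13025480e-01 -4.44089210e-16
  1.73285399e+00  1.18878197e-01]
1.5707963267948966 [ 1.18878197e-01  4.95713184e-01  9.13025480e-01 -4.44089210e-16
  1.73285399e+00 -1.45191813e+00]
-1.5707963267948966 [ 1.18878197e-01  4.95713184e-01  9.13025480e-01 -4.44089210e-16
  1.73285399e+00  1.68967452e+00]
2.9667
```

View pics/w1.png

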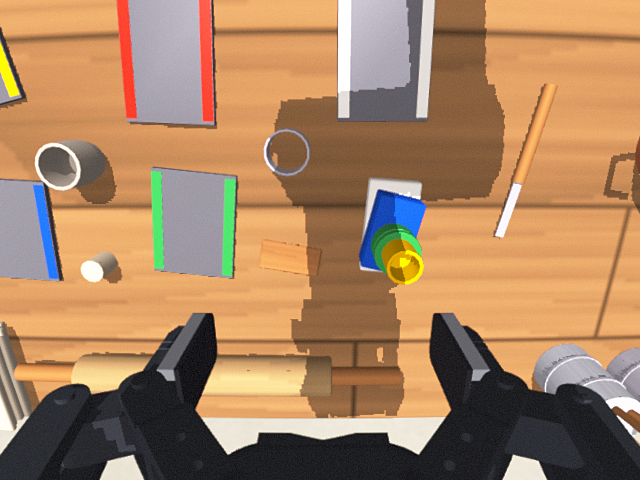

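```bash
cat >> h.py <<'E'
def up(z,v=.15):
    p=arm.get_state()["eef_pos"].copy(); p[2]=z; arm.move_straight(p,speed=v)
def pick(xy,z,a,zs,gap=1.0):
    "grasp at tcp height z after descending from zs"
    arm.command_gripper(gap)
    arm.move_pose(np.r_[xy,zs],R(a)); arm.move_straight(np.r_[xy,z],speed=.1)
    arm.command_gripper(0.0); s=arm.get_state()
    print("grip",s["finger_gap"],s["ft_force"].round(1),s["eef_pos"].round(4),"t",s["t"])
def snap(n,name):
    import pickle
    f=arm.grab_frame(n);pickle.dump(f,open(f"pics/{name}.pkl","wb"));cv2.imwrite(f"pics/{name}.png",f["image"]);return f
E
python3 - <<'E'
from meas import *
import pickle
f=pickle.load(open("pics/w1.pkl","rb"))
for m,s,ce in blobs(f,"yellow"):
    if s[4]>300 and 350<ce[0]<450:
        (c,ax,an)=cv2.fitEllipse(px(m).astype(np.float32)[cv2.convexHull(px(m).astype(np.int32),returnPoints=False)[:,0]])
        print(s,ce,c,ax,cast(f,ce,.115)[0],cast(f,c,.118)[0]); print(project(f,[[.651,.2316,.128],[.651,.2316,.092]]), rect(cast(f,px(m),.128)))
for m,s,ce in blobs(f,"blue"): 
    if 350<ce[0]<450: print("box",rect(cast(f,px(m),.056)))
for m,s,ce in blobs(f,"white"):
    if 350<ce[0]<450: print("white",s,rect(cast(f,px(m),.022)))
E
```

```text
[ 381  239   43   46 1422] [401.81786217 261.6230661 ] (401.7541198730469, 261.6009216308594) (38.6575927734375, 47.76995849609375) [0.65043475 0.23216064 0.115     ] [0.6491996  0.23142389 0.118     ]
[[404.00192975 267.6128763 ]
 [396.6348301  253.45532984]] (array([0.64510352, 0.22966893]), array([45.63289261, 33.29607773]), 21.608854293823242)
box (array([0.64192957, 0.23139236]), array([86.50392151, 53.94376755]), -13.591438293457031)
white [ 337    0   74  118 6555] (array([0.46685379, 0.21066074]), array([111.24263   ,  74.92279816]), 0.39276838302612305)
white [ 416    0   19  118 1353] (array([0.46648425, 0.26325916]), array([111.72632599,  12.07505417]), 0.20473915338516235)
white [363 179  59  57 871] (array([0.62357245, 0.23766115]), array([66.27625275, 60.1293869 ]), -4.1938629150390625)
```

Run:
```python
from h import *
a=np.pi/2
pick([.6505,.2317],.095,a,.20)
up(.25)
s=arm.get_state();print(s["finger_gap"],s["t"])
arm.move_pose([.442,-.242,.12],R(a-.7))
arm.move_straight([.442,-.242,.0125],speed=.08)
s=arm.get_state();print(s["eef_pos"],s["ft_force"])
snap("side","s1")
i=cv2.imread("pics/s1.png")[130:270,300:480]; cv2.imwrite("pics/s1c.png",cv2.resize(i,None,fx=3.5,fy=3.5))
print(arm.get_state()["t"])
```

```text
grip 0.3862279992705517 [-1.4  0.5  3. ] [0.6507 0.2318 0.0954] t 5.5167
0.3866648013429582 6.7
[ 0.44218421 -0.24216184  0.01289388] [-0.44938731  0.0383621  -0.31978904]
10.175
```

View pics/s1c.png

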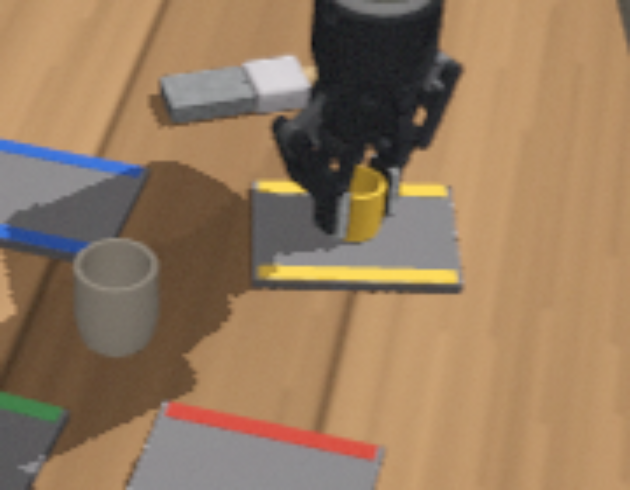

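```bash
cat >> h.py <<'E'
def settle(zmin,thr=2.5):
    arm.pause(.2); b=arm.get_state()["ft_force"][2]; p=arm.get_state()["eef_pos"].copy(); z=p[2]
    while z>zmin:
        z-=.001; arm.move_straight(np.r_[p[:2],z],speed=.02); arm.pause(.05)
        if arm.get_state()["ft_force"][2]-b>thr: break
    print("settled",arm.get_state()["eef_pos"][2],arm.get_state()["ft_force"][2]-b)
def release(gap,zup):
    arm.command_gripper(gap); arm.pause(.3); up(zup,.1)
E
python3 - <<'E'
from h import *
settle(.0085)
release(.75,.10); up(.2,.2)
arm.move_pose([.57,.16,.30],R(np.pi/2)) 
f=snap("wrist","w2"); snap("side","s2")
print(arm.get_state()["t"])
a=cv2.imread("pics/w2.png"); b=cv2.imread("pics/s2.png"); 
cv2.imwrite("pics/v2.png",np.hstack([cv2.resize(a[:300,:],(400,188)),cv2.resize(b[140:290,230:480],(313,188))]))
from meas import *
for m,s,ce in blobs(snap("side","s2b"),"yellow"): print(s,ce)
f=snap("side","s2c")
for m,s,ce in blobs(f,"yellow"):
    if s[3]>20 and s[4]<1500: print("cup",cast(f,ce,.026)[0])
f=snap("wrist","w2b")
for m,s,ce in blobs(f,"green"):
    print("green",s,ce,cast(f,ce,.078)[0],rect(cast(f,px(m),.092)))
for m,s,ce in blobs(f,"blue"): print("box",s,rect(cast(f,px(m),.056)))
E
```

```text
settled 0.011283319426301407 6.7158124205560865
15.0667
[399  60  25  14 244] [412.25819672  66.69672131]
[374 178  54  22 417] [401.09352518 186.57314149]
[374 206  57   5 202] [401.83663366 207.84653465]
cup [ 0.44514294 -0.2508629   0.026     ]
green [155 197  12  94 908] [160.51321586 242.58810573] [ 0.61407472 -0.00851113  0.078     ] (array([ 0.61192877, -0.00249741]), array([98.46942139,  9.89266777]), -6.428382873535156)
green [225 204  13  94 938] [230.36567164 249.76332623] [0.62195326 0.06332377 0.078     ] (array([0.61960229, 0.06663827]), array([98.38655853, 10.16585541]), -6.247711181640625)
green [ 370  251   49   52 1941] [393.63575477 276.32869655] [0.65194848 0.23293344 0.078     ] (array([0.64588116, 0.22925632]), array([58.31276321, 46.20746231]), 29.839887619018555)
box [ 39 209  24  91 821] (array([ 0.63746069, -0.14755441]), array([108.34252167,  11.0827322 ]), -4.129341125488281)
box [ 359  216   65   78 2044] (array([0.64081427, 0.23141376]), array([88.77099609, 54.45615768]), -13.724319458007812)
```

View pics/v2.png

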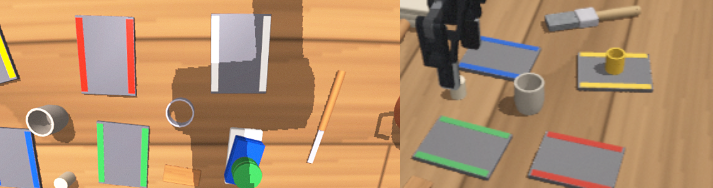

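Run:
```python
from meas import *
import pickle
f=pickle.load(open("pics/s2c.pkl","rb"))
m=mask(f,"yellow")[170:206,370:430]; ys,xs=np.nonzero(m[:, 20:42]); 
col=[(x+370, np.nonzero(m[:,x])[0].min()+170,np.nonzero(m[:,x])[0].max()+170) for x in range(16,46)]
print(col[::3]); t=np.linspace(0,6.28,13)
P=np.c_[.442+.017*np.cos(t),-.242+.017*np.sin(t)]
print(project(f,np.c_[P,0*t+.044])[[0,3,6,9]].round(1),project(f,np.c_[P,0*t+.008])[[0,3,6,9]].round(1))
a=np.pi/2
pick([.6513,.2325],.060,a,.15)
up(.2)
s=arm.get_state();print(s["finger_gap"],s["t"])
arm.move_pose([.6465,.0005,.08],R(a))
arm.move_straight([.6465,.0005,.0145],speed=.08)
settle(.009)
release(.85,.10); 
arm.move_pose([.57,.16,.25],R(np.pi/2)) 
f=snap("side","s3")
for m,s,ce in blobs(f,"green"):
    if s[1]>200: print("jar",s,ce)
print(project(f,[[.6465,.0005,.044],[.6465,.0005,.008]]))
i=cv2.imread("pics/s3.png")[130:310,200:480]; cv2.imwrite("pics/s3c.png",cv2.resize(i,None,fx=2.5,fy=2.5))
f=snap("wrist","w3")
for m,s,ce in blobs(f,"blue"): print("box",s,rect(cast(f,px(m),.056)))
for m,s,ce in blobs(f,"white"): print("white",s,rect(cast(f,px(m),.022)))
print(arm.get_state()["t"])
```

```text
[(386, np.int64(182), np.int64(184)), (389, np.int64(182), np.int64(184)), (392, np.int64(182), np.int64(184)), (395, np.int64(180), np.int64(196)), (398, np.int64(178), np.int64(198)), (401, np.int64(178), np.int64(199)), (404, np.int64(178), np.int64(198)), (407, np.int64(179), np.int64(196)), (410, np.int64(182), np.int64(185)), (413, np.int64(182), np.int64(185))]
[[394.7 181.6]
 [401.2 187.5]
 [410.2 183.9]
 [403.6 178.1]] [[393.5 194.4]
 [399.9 200.2]
 [408.6 196.6]
 [402.3 190.9]]
grip 0.5436625508805709 [-0.   0.8  5. ] [0.6517 0.2326 0.0608] t 17.825
0.5486569533348762 18.9083
settled 0.012732799752711996 5.921006156939465
jar [267 234  50  28 593] [283.2529511  248.02023609]
jar [242 261  58  19 251] [270.87250996 270.1314741 ]
[[278.54488851 242.26622725]
 [280.02510241 255.14907068]]
box [  7 222  29  98 968] (array([ 0.63533728, -0.14244292]), array([105.7459259 ,  10.93626785]), -3.9160232543945312)
box [ 363  230   75   93 4713] (array([0.64021027, 0.23126978]), array([89.86047363, 56.06564713]), -13.406364440917969)
white [ 340    9   82  142 8222] (array([0.46108646,
[... 944 characters left out ...]
 24  23 390] (array([ 0.70225476, -0.1277832 ]), array([27.33886337, 26.37202263]), -49.3274040222168)
white [185 361  15  10  85] (array([0.76762726, 0.00489078]), array([15.85904598, 12.67307472]), -89.2558251619339)
white [446 361  15  10  82] (array([0.76791626, 0.31028946]), array([15.3898735 , 12.66803741]), 89.17440795898438)
white [ 573  387   67   78 1681] (array([0.86403009, 0.54098669]), array([187.8343811 ,  29.70263672]), 43.94947052001953)
white [120 461  52  19 827] (array([ 0.93934241, -0.08522942]), array([72.06464386, 33.72751617]), -87.34512710571289)
white [475 461  52  19 837] (array([0.93975299, 0.40052682]), array([72.92601013, 33.71681213]), 87.24300384521484)
24.7333
```

View pics/s3c.png

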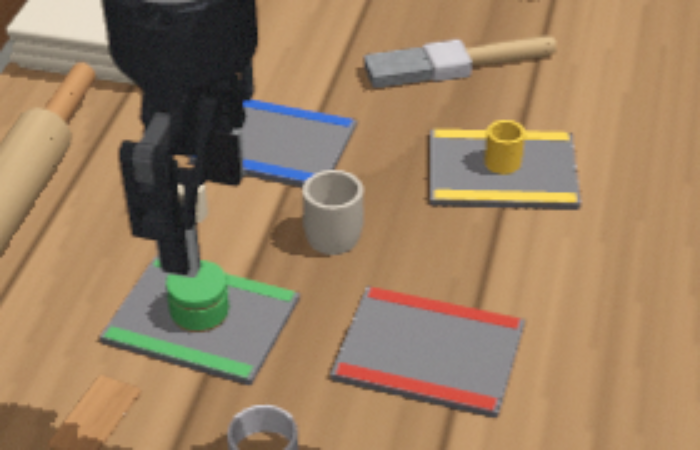

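View pics/w3.png

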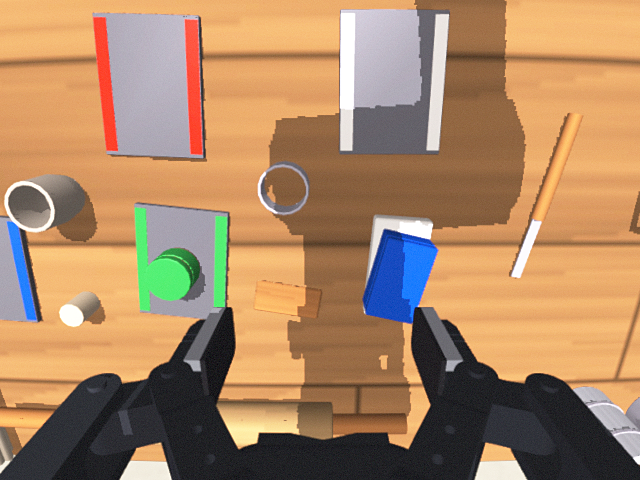

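Run:
```python
from meas import *
import pickle
f=pickle.load(open("pics/w3.pkl","rb"))
for m,s,ce in blobs(f,"green"): print(s,ce,cast(f,ce,.03)[0].round(4))
d=np.radians
pick([.643,.233],.026,d(76.5),.12)
up(.2)
s=arm.get_state();print(s["finger_gap"],s["t"])
arm.move_pose([.6535,-.2305,.10],R(d(86)))
arm.move_straight([.6535,-.2305,.016],speed=.08)
settle(.0095)
release(.9,.10); 
arm.move_pose([.55,.16,.25],R(np.pi/2)) 
f=snap("side","s4")
for m,s,ce in blobs(f,"blue"): print("blue",s,ce)
c=np.r_[.6535,-.2305];u=np.array([np.cos(d(-4)),np.sin(d(-4))]);v=np.array([-u[1],u[0]])
Q=[np.r_[c+a*u*.042+b*v*.025,.042] for a,b in((1,1),(1,-1),(-1,-1),(-1,1))]
print(project(f,Q).round(1))
i=f["image"][130:270,230:450]; cv2.imwrite("pics/s4c.png",cv2.resize(i,None,fx=3,fy=3))
f=snap("wrist","w4")
for m,s,ce in blobs(f,"white"):
    if 300<ce[0]<460: print("white",s,rect(cast(f,px(m),.022)))
print(arm.get_state()["t"])
```

```text
[ 135  207   65  104 3171] [162.01009145 268.28823715] [ 0.6407 -0.0096  0.03  ]
[ 214  216   13   91 1018] [219.92337917 260.84675835] [0.6323 0.0521 0.03  ]
grip 0.5731329867534554 [-0.2 -0.7  4.9] [0.6434 0.2332 0.0268] t 27.2417
0.5759018174235171 28.55
settled 0.012800506028710204 4.031881816668559
blue [511  78  27   6  96] [524.0625      80.61458333]
blue [310 168  30  26 408] [319.94852941 179.55637255]
[[287.1 175.9]
 [295.2 163.4]
 [329.6 170. ]
 [322.4 182.9]]
white [ 339   32   82  138 6911] (array([0.46045078, 0.2104057 ]), array([120.79272461,  74.39373016]), -0.30753326416015625)
white [ 425   37   22  133 1670] (array([0.46180865, 0.26271576]), array([117.35660553,  11.94632244]), 0.23511940240859985)
white [ 363  234   68   98 5272] (array([0.64349524, 0.23587144]), array([114.31177521,  60.23652267]), -4.218986511230469)
white [455 363  15  10  79] (array([0.75297168, 0.32243546]), array([16.46307945, 12.16267776]), -84.72276401519775)
36.2833
```

View pics/s4c.png

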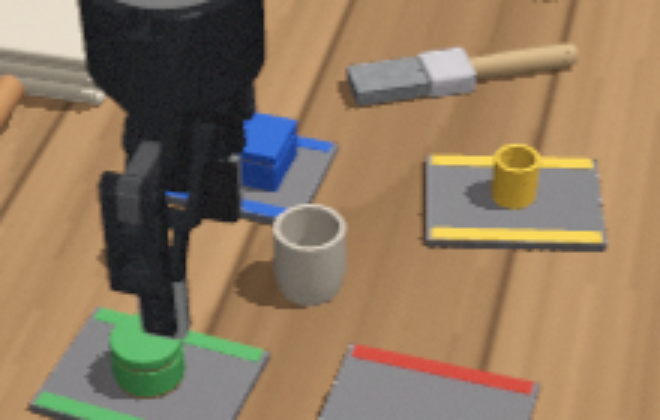

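View pics/w4.png

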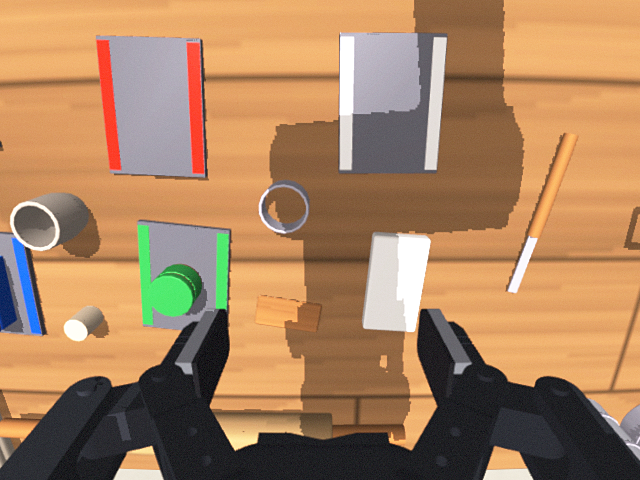

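Run:
```python
from meas import *
d=np.radians
pick([.645,.236],.002,d(85.8),.08)
up(.03,.05); 
s=arm.get_state();print(s["finger_gap"],s["wrist_torque"],s["t"])
up(.12)
snap("scene","c5")
arm.move_pose([.461,.222,.07],R(d(90.3)))
arm.move_straight([.461,.222,.0145],speed=.06)
settle(.008)
f=snap("scene","c5b"); print(arm.get_state()["t"])
i=np.hstack([cv2.imread("pics/c5.png")[180:420,350:560],f["image"][180:420,350:560]]); cv2.imwrite("pics/c5c.png",cv2.resize(i,None,fx=1.9,fy=1.9))
```

```text
grip 0.6816482194406138 [-1.2  0.3  5. ] [0.6455 0.2363 0.0032] t 38.6917
0.6836893450186396 [-0.00907517 -0.00380502 -0.03606144] 39.4
settled 0.011171090700589328 7.8948675540652555
43.5167
```

View pics/c5c.png

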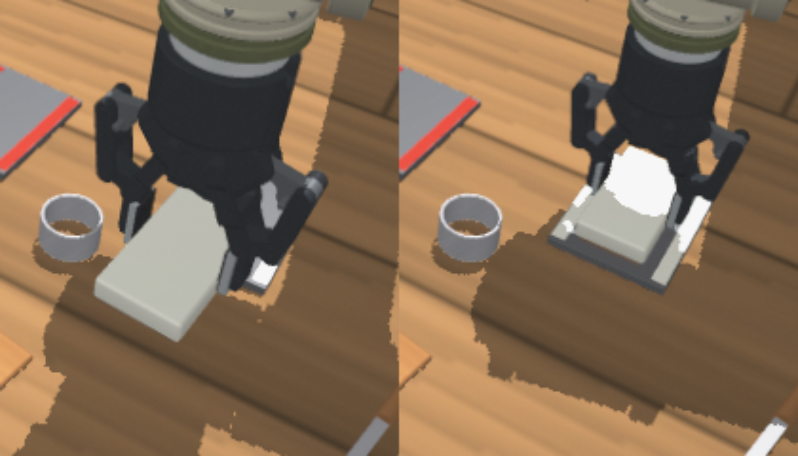

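Run:
```python
from meas import *
release(.95,.10); up(.3,.2)
f=snap("scene","c6"); g=snap("side","s6")
arm.move_pose([.30,-.05,.35],R(np.pi/2)); f=snap("scene","c6"); g=snap("side","s6")
for F,n in((f,"scene"),(g,"side")):
    img=F["image"].copy()
    d=np.radians
    for (x,y,a,l,w,h) in((.442,-.242,0,.034,.034,.036),(.6465,.0005,0,.048,.048,.036),(.6535,-.2305,d(-4),.084,.05,.034),(.461,.222,d(.3),.112,.06,.022)):
        t=np.linspace(0,6.28,40)
        for z in(.008,.008+h):
            if l==w: P=np.c_[x+l/2*np.cos(t),y+l/2*np.sin(t),0*t+z]
            else:
                q=np.array([[1,1],[1,-1],[-1,-1],[-1,1]])*[l/2,w/2]; r=np.array([[np.cos(a),-np.sin(a)],[np.sin(a),np.cos(a)]])
                P=np.c_[q@r.T+[x,y],np.full(4,z)]
            cv2.polylines(img,[(project(F,P)*16).round().astype(int)],True,(255,0,255),1,cv2.LINE_AA,4)
    c=img[130:350,120:540] if n=="scene" else img[140:420,220:460]
    cv2.imwrite(f"pics/chk_{n}.png",cv2.resize(c,None,fx=1.9 if n=="scene" else 2.1,fy=1.9 if n=="scene" else 2.1))
s=arm.get_state();print(s["t"],s["ft_force"])
```

```text
47.7833 [-0.08281076 -0.34389354  0.55860185]
```

View pics/chk_scene.png

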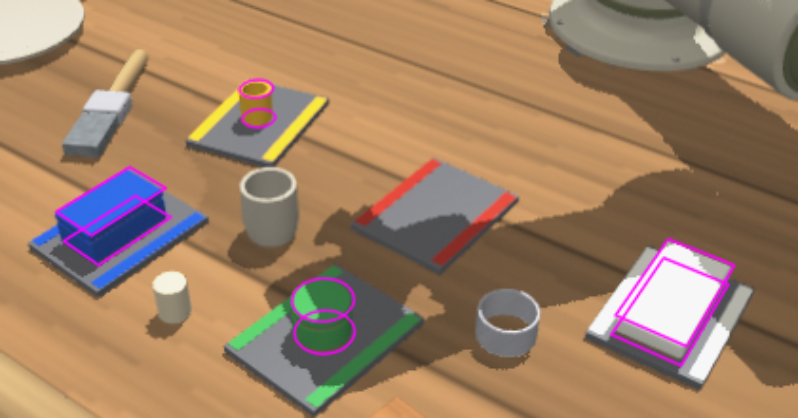

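View pics/chk_side.png

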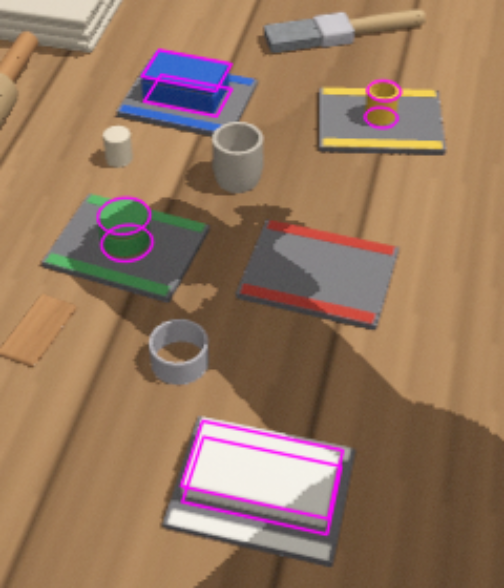

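Run:
```python
from meas import *
arm.move_pose([.40,.22,.32],R(np.pi/2)); f=snap("wrist","w7")
for m,s,ce in blobs(f,"white",800):
    c,sz,a=rect(cast(f,px(m),.030)); print(s,ce.round(),c,sz,a)
cv2.imwrite("pics/w7c.png",f["image"])
```

```text
[287 185  12  92 870] [293. 230.] [0.45499918 0.18251631] [114.41600037  11.34211445] 0.2618485689163208
[355 184  13  93 937] [361. 230.] [0.4544425 0.2644729] [115.64584351  12.58531189] 0.6139572262763977
[ 300  193   50   87 4224] [325. 235.] [0.46173624 0.22080208] [109.16874695  58.48923111] 0.06813649088144302
```

View pics/w7c.png

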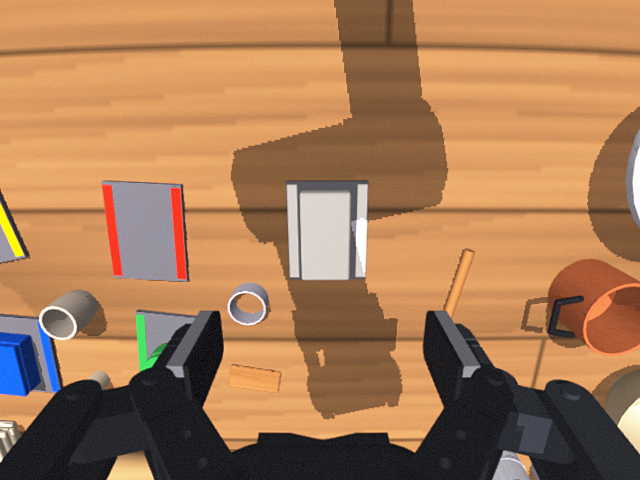

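```bash
python3 -c "
from h import *
print(arm.get_state()['t']); arm.close_job()"
```

```text
48.95
the job is handed in; nothing more can be done
```

I moved all four pieces, in the order asked, onto the boards that match their glaze. I lowered each until it touched its board, let go, and handed in the job at about 49 s of the 128 s allowed. `close_job` gave no verdict.

**Cup, jar and box:** in the final scene and side pictures all three stand upright on their boards. They lie on the outlines I drew at the board centres to within a few millimetres by eye. The jar was not measured apart from its stripe, because their colours merged in the mask.

**Slab:** in those pictures it looked a few millimetres off its outline, so I checked it from above. It measured (0.462, 0.221) m against a board centre of (0.461, 0.222) m. It was turned about 0.2° against the board.

**Unfired cup:** it stands in its place between the boards in every picture. I judged that by eye and did not measure it again at the end.

At the end the gripper was open and clear of everything. None of my checks failed.

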